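# Shade a tray of opals with a sprung viewing hood

## Task

Lift the sprung viewing hood past its balance point, so that it stands wide open by itself, and then slide the tray of opals along the bench, without lifting it or losing a stone, in between the two guide rails until it is home against the back panel. Then take hold of the hood again, bring it back down to just below its balance point, by about eight degrees, and finish while still holding it there, so that it keeps the window light off the stones while they are looked at. Leave the other things on the bench where they are.

Things in the scene. Friction and masses are not known exactly. Their poses are not given: they have to be found in the camera images.
- hood_hinge (a point): Middle of the viewing hood's hinge axis, 100 mm above the bench. The hood is a grey sheet-metal shell with closed sides, 209 mm wide, 152 mm from hinge to front face, roof 90 to 106 mm and lower edge 23 mm above the bench when shut, hinged at its back top edge to a fixed base. This point's axes do not tip with the hood: x from the hood's front to its back, y along the hinge, z up.
- hood (a joint): Hood angle in rad: 0 shut, 1.60 wide open, growing as the front edge rises. Torsion springs carry most of its weight. Balance point: 1.10 (63 degrees). Above it the springs swing the hood slowly open to 1.60 and keep it there; below it the hood sinks shut if let go. Moving it takes at most about 2 N at the handle.
- hood_handle (a point): Point to hold on the handle, a black round stub 22 mm thick, 46 mm long, standing square out of the middle of the hood's front face; the point is on its axis, 32 mm out from the face. Shut: 184 mm in front of the hinge axis, 60 mm above the bench, stub level. It circles the hinge axis with the hood: 246 mm high at balance, 285 mm wide open, stub then nearly upright. Pinch across y.
- hood_base: Dark base fixed to the bench; origin on the bench, 72 mm in front of the hinge axis; x from the hood's front to back, y along the hinge. Back panel 88 mm high, its front face at x = 65 mm. Two straight guide rails 18 mm high, 14 mm wide, 187 mm apart inside, run forward along y = +-100 mm (their middles) to x = -80 mm, then flare outward 13 mm each by x = -103 mm.
- tray_center (a point): Centre, half-way up, of the opal tray: shallow dark open tray with grey felt, 165 x 125 mm, 28 mm high, 2 mm walls, 5 mm floor, loose on the bench in front of the hood, about 0.5 kg with its stones. Its x axis runs along the long side, which starts roughly across the hood's mouth and goes in that way round, along the hinge.
- tray_home (a point): Where the tray's centre is when the tray is home: between the guide rails, its long side flat against the back panel; 70 mm in front of the hinge axis, 14 mm above the bench. Same axes as hood_hinge.
- opal_large_center (a point): Centre of the larger opal, a brown stone with a blue-green face, 47 x 86 x 45 mm, lying loose in the tray.
- opal_little_center (a point): Centre of the smaller opal, 38 x 49 x 26 mm, lying loose in the tray.
- loupe: Bystander: small folding loupe, 27 x 42 mm, 18 mm high, origin under its centre, on the bench to the left of the hood.
- tweezers: Bystander: steel tweezers, 14 x 128 x 10 mm, origin under their centre, on the bench to the left of the hood.
- stone_iron_e: Bystander: rust-brown rough stone, 46 x 60 mm, 24 mm high, origin under its centre, on the bench to the right of the hood.
There are look-alikes about, which are no part of the job. Leave any blue look-alike of the part that bears tray_center alone.

How it is judged:
By the outcome, as a careful person would: the job done as asked, in the order asked, and still so for the second after the job is handed in, while the arm keeps its last pose, push and grip.
It also fails if it takes over 70 s, if anything falls off the work surface, if the arm or the gripper's body presses on something with over 40 N, if the wrist force passes 120 N, or if a joint passes its speed limit or range.

## Robot

A 6-joint arm with a two-finger parallel gripper is mounted at the origin on a cart in front of the work surface, level with it; the furniture and walls round the work are solid. World frame = base frame: x ahead of the robot, y to its left, z up, the work surface at z = 0. Lengths are in m, angles in rad, forces in N, time in s.
With the tool pointing down it reaches from about 0.25 to 0.725 m from the base axis. Payload 4 kg.
Tool frame: the origin (TCP) lies at the very end of the fingers, on their centre line; the grasp point (between the pads) lies 19 mm behind it; z points along the fingers, y is the line along which they close (so a half turn about z gives the same grasp; the last joint's range is limited). The gripper opens to 85 mm and grips with 20 to 120 N. Pads are 22 mm wide; open, the fingers measure 114 mm over their backs; the gripper's body (76 mm by 85 mm) begins 54 mm behind the grasp point. The pads swing forward as they close: fully open they stand 13 mm farther back than shut.
Start: joints at [-1.165, 0.241, 0.005, 1.335, 0, 1.571], TCP at [0.197, -0.459, 0.231] pointing down, gripper open.
Joint ranges: [-2.72, 2.72], [-1.05, 1.87], [-1.09, 1.28], [-1.99, 2.15], [-1.42, 1.44], [-3.14, 3.14]. Speed limits (rad/s): [2.79, 2.79, 3.14, 3.14, 3.14, 3.14].

## Interface

Orientations are given as a unit quaternion [x, y, z, w].
In Python, from workcell import bot, vision, workorder, boxes_of gives the robot as it stands.
- The arm moves only by the tool send_rows, never from a script. Its argument "motion" is text: rows parted by semicolons, each of 5 numbers parted by spaces: the closure, from -1 (fully open) to 1 (shut), so that 0 is half open, then the shift along the tool's x, y, z in cm, then the turn about the tool's z in rad. In form: claw x y z twist; .... A call has 1 to 5 rows; each row is the pose to reach, as a shift and turn from the pose commanded when the call began, along the tool's axes at that moment; what a row does not reach only later rows make up. A row lasts 1/10 s, in which the tool goes at most 50 mm and 8.59 degrees, less where a joint would pass 70% of its speed; a pose out of reach is approached as far as the arm can. A call with a gripper value outside its range is refused whole. The fingers move at their own pace and stop on an object; the grip force is fixed at half the most. Time passes only in rows, so rows that repeat a pose let the fingers close. It gives the time, the measured TCP pose, the force, the opening and the grip force at its end, in the units of the state.
- bot.get_obs(): the state, without advancing time (a new reading comes with each control period).
- vision.camera(name): name is "scene" or "top" or "wrist"; returns the picture (420x560x3 uint8, red, green, blue); there is no depth.
- vision.camera_model(name): a dict with "fov_y" (degrees; the focal length in pixels is half the picture's height over the tangent of half this angle, whatever the lens; pixels are square), "cx", "cy" (the principal point, pixels), "k1" (the pictures are not rectified: a ray, as slopes to the right and down, at radius r is drawn at 1 + k1 r^2 times it, then the intrinsics apply), "world_from_camera" (4x4, takes a point from camera to world coordinates); the wrist camera has in their place "hand_eye" (4x4, takes a point from camera to tool coordinates, whose origin is the TCP and whose axes are the flange's). Camera axes: x right, y down, z forward; pixel columns grow to the right and rows downward; lengths in m; the calibration is good to about 2 mm. A picture is of the moment at which its call begins: read the wrist's pose just before it. camera_model takes no time and is no camera call.
- workorder.job_done(): hands the job in; it is judged then, once.
Trained networks look in the newest picture that a camera, given by its name, has taken for a name from the list of things; names that differ only in an ending like _2 or _b are one class to them, and where a whole thing is asked for, a point or a joint stands for the part that bears it (a point fixed in the world has none). Each returns a list of dicts, best first, with "conf" (0 to 1); they miss things now and then, are a little off and sometimes report something else, mostly with a low value. They report only what shows in the picture. A call takes as long as a camera call. They do not tell look-alikes from the thing itself.
- boxes_of(camera, target): "rect" ([centre column, centre row, width, height] in pixels, round what is visible of it).
The state is a dict: "clock": time; "joint_pos": joint angles; "joint_vel": joint speeds; "tau": joint torques, N m; "eef_pos": TCP position; "tool_rot": TCP orientation; "ft_force": force on the tool from outside, world axes, zero at the start; "ft_torque": the same for the moment, N m; "grip_width": finger opening in m; "grasp_force": force on a finger pad.
Only numpy, scipy, OpenCV 4.12 (cv2) and the standard library are available. Lean on these libraries where they do the work, as an engineer would, in place of code of your own. Each camera call takes 0.05 s, during which the arm holds its last target. There are 200 camera calls.

## Working session

There is one attempt and no reset: what is moved stays moved. The work goes in short steps, Python scripts to look and compute and a tool call to move; the robot and the scene stay as the last step left them, time stands still between calls to the robot, and variables do not carry over. Pictures are saved under pics/ and viewed, at most 10 in all, crops included, and the job is handed in when it is done.

Besides the shell and the picture viewer there is one more tool, called after ">>>" as a command line: name --argument value ..., lists and objects as JSON in quotes. send_rows: Moves the arm, as the interface text tells. Its arguments: {"type":"object","properties":{"motion":{"type":"string"}},"required":["motion"]}

```bash
mkdir -p pics; cat > h.py <<'E'
import numpy as np,cv2
from scipy.spatial.transform import Rotation as R
from workcell import bot,vision,workorder,boxes_of
def model(n):
    m=vision.camera_model(n); f=210/np.tan(np.radians(m["fov_y"])/2)
    return m,f
def T(n):
    m,f=model(n)
    if n!="wrist": return np.array(m["world_from_camera"])
    o=bot.get_obs(); W=np.eye(4); W[:3,:3]=R.from_quat(o["tool_rot"]).as_matrix(); W[:3,3]=o["eef_pos"]
    return W@np.array(m["hand_eye"])
def ray(n,u,v,W=None):
    m,f=model(n); W=T(n) if W is None else W
    d=np.array([(u-m["cx"])/f,(v-m["cy"])/f]); s=d.copy()
    for _ in range(20): s=d/(1+m["k1"]*(s@s))
    r=W[:3,:3]@np.array([s[0],s[1],1]); return W[:3,3],r
def onz(n,u,v,z,W=None):
    o,r=ray(n,u,v,W); return o+r*(z-o[2])/r[2]
def proj(n,P,W=None):
    m,f=model(n); W=T(n) if W is None else W
    p=np.linalg.inv(W)@np.append(P,1); s=p[:2]/p[2]; s=s*(1+m["k1"]*(s@s)); return s*f+[m["cx"],m["cy"]]
def snap(n,fn):
    im=vision.camera(n); cv2.imwrite("pics/"+fn,im[:,:,::-1]); return im
E
python3 - <<'E'
from h import *
for n in ["scene","top"]:
    snap(n,n+"1.png"); print(n,{k:v for k,v in model(n)[0].items() if k!="world_from_camera"},T(n).round(3).tolist())
    for t in ["tray_center","hood","hood_handle","hood_base","opal_large_center","opal_little_center","loupe","tweezers","stone_iron_e"]:
        print(t,[(np.round(b["rect"]).astype(int).tolist(),round(b["conf"],2)) for b in boxes_of(n,t)[:3]])
print(bot.get_obs())
E
```

```text
scene {'fov_y': 50.135098874326, 'cx': 280.8900175554018, 'cy': 223.72209421494915, 'k1': -0.13269418495306118} [[-0.66, -0.464, 0.591, -0.38], [-0.751, 0.414, -0.514, 0.892], [-0.006, -0.783, -0.622, 1.081], [0.0, 0.0, 0.0, 1.0]]
tray_center [([196, 324, 61, 41], 0.92), ([308, 248, 59, 43], 0.76)]
hood [([271, 213, 68, 60], 0.6)]
hood_handle [([272, 210, 69, 58], 0.71)]
hood_base [([273, 214, 75, 64], 0.57)]
opal_large_center [([300, 250, 27, 10], 0.51)]
opal_little_center []
loupe [([238, 297, 8, 12], 0.61)]
tweezers [([272, 212, 72, 58], 0.68), ([204, 272, 12, 8], 0.42)]
stone_iron_e [([352, 187, 16, 12], 0.48)]
top {'fov_y': 42.4802848504091, 'cx': 277.81711689258753, 'cy': 202.62728814507065, 'k1': 0.06153536515762054} [[-0.03, -0.991, 0.129, 0.394], [-0.999, 0.031, 0.008, 0.064], [-0.012, -0.129, -0.992, 1.714], [0.0, 0.0, 0.0, 1.0]]
tray_center [([139, 262, 64, 64], 0.9), ([296, 245, 56, 44], 0.74)]
hood [([293, 187, 77, 76], 0.85)]
hood_handle [([296, 186, 77, 76], 0.87)]
hood_base [([296, 189, 78, 74], 0.77)]
opal_large_center [([283, 249, 14, 24], 0.74)]
opal_little_center [([308, 245, 7, 13], 0.52)]
loupe [([190, 260, 8, 11], 0.58)]
tweezers []
stone_iron_e [([420, 195, 17, 10], 0.61), ([296, 190, 75, 75], 0.37)]
{'clock': 1.0, 'joint_pos': array([-1.16502319e+00,  2.40559919e-01,  4.99311771e-03,  1.33524458e+00,
       -7.84179285e-06,  1.57079500e+00]), 'joint_vel': array([ 0.00061964,  0.00023982, -0.00041803,  0.00131781,  0.0030391 ,
        0.00306262]), 'tau': array([ 6.37854591e-04, -3.72217548e+01,  2.52696741e+01,  1.19188262e-03,
        1.06729321e-04, -4.82122672e-06]), 'eef_pos': array([ 0.19735392, -0.45937987,  0.23132387]), 'tool_rot': array([ 9.79488889e-01,  2.01498178e-01, -5.35757763e-06, -6.58468135e-06]), 'ft_force': array([-0.13439462,  0.24711639,  0.59661746]), 'ft_torque': array([ 0.03962856,  0.05785967, -0.01284629]), 'grasp_force': 0.0, 'grip_width': 0.0857991712616922}
```

```bash
python3 -c "
import cv2,numpy as np
a=cv2.imread('pics/scene1.png');b=cv2.imread('pics/top1.png')
cv2.imwrite('pics/both1.png',cv2.resize(np.vstack([a,b]),(400*1,600)))"; ls pics
```

```text
both1.png
scene1.png
top1.png
```

View pics/top1.png

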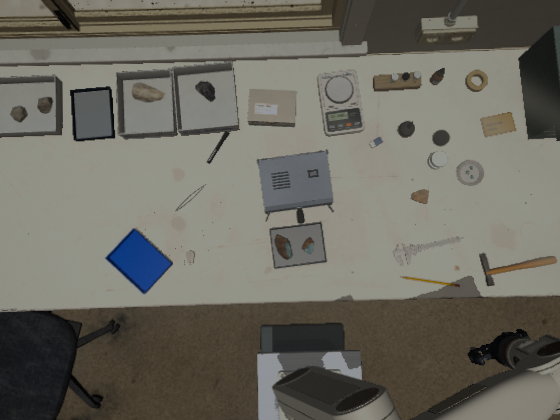

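View pics/scene1.png

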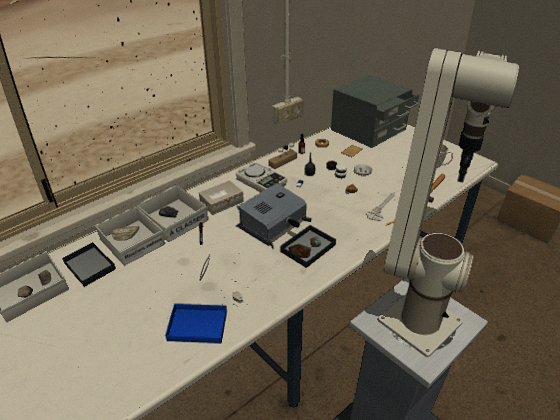

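The top view shows the shut hood at (296,187) with its handle at (300,215), and the dark tray holding two opals at (298,245). There are two tray candidates: (298,245), dark with grey felt and stones, and (139,262), which is blue. The dark one fits the description, so I'll confirm it in a crop.

```bash
python3 - <<'E'
import cv2
a=cv2.imread('pics/top1.png')[140:280,240:350]; cv2.imwrite('pics/c1.png',cv2.resize(a,None,fx=4.2,fy=4.2,interpolation=cv2.INTER_CUBIC))
E
```

```text
(no output)
```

View pics/c1.png

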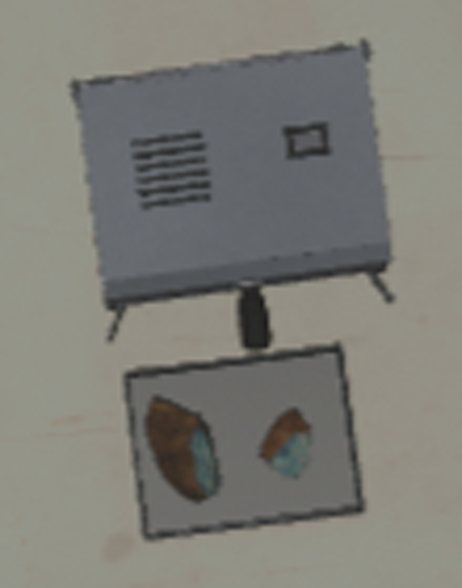

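The crop confirms the dark tray with grey felt and two opals. Its corners are at crop (124,374), (341,346), (365,509) and (147,538). The handle runs from (252,287) to (258,347).

```bash
python3 - <<'E'
from h import *
f=lambda x,y,z: onz("top",240+x/4.2-.4,140+y/4.2-.4,z)[:2]
tc=[f(*p,.028) for p in [(124,374),(341,346),(365,509),(147,538)]]
print("tray c",np.mean(tc,0),[np.linalg.norm(tc[i]-tc[(i+1)%4]).round(3) for i in range(4)])
for a,b in [(0,1),(3,2)]: d=tc[a]-tc[b]; print("yaw long",np.degrees(np.arctan2(d[1],d[0])))
h=[f(252,287,.06),f(258,347,.06)]; print("handle",h)
# hood: roof back corners z~.106?, front top edge ~ .09
b=[f(75,85,.1),f(366,45,.1)]; fr=[f(104,280,.09),f(388,245,.09)]; fl=[f(110,338,.018),f(391,298,.018)]
for q in (b,fr,fl):
  d=q[0]-q[1]; print(q,np.linalg.norm(d),np.degrees(np.arctan2(d[1],d[0])),"mid",np.mean(q,0))
E
```

```text
tray c [0.47950617 0.01973338] [np.float64(0.163), np.float64(0.122), np.float64(0.162), np.float64(0.122)]
yaw long 95.60070336778607
yaw long 95.81829886764291
handle [array([0.5906071 , 0.01089557]), array([0.54631736, 0.00807509])]
[array([0.73724074, 0.13518377]), array([ 0.75982419, -0.07653407])] 0.21291888995818045 96.0885864521068 mid [0.74853246 0.02932485]
[array([0.59547234, 0.11833849]), array([ 0.61444863, -0.0871795 ])] 0.20639220859541252 95.27538860382414 mid [0.60496048 0.0155795 ]
[array([0.56042505, 0.1174054 ]), array([ 0.58402304, -0.09441443])] 0.21313025026173468 96.35687667346791 mid [0.57222404 0.01149549]
```

>>> send_rows --motion "-1 52 -29 0 0.304; -1 52 -29 0 0.304; -1 52 -29 0 0.304; -1 52 -29 0 0.304; -1 52 -29 0 0.304"

```text
clock: 1.5
eef_pos: [0.3448, -0.2681, 0.2316]
tool_rot: [0.999, 0.05, 0.0, 0.0]
ft_force: [0.2, -1.0, 0.0]
grip_width: 0.0853
grasp_force: 0.0
```

```bash
cat >> h.py <<'E'
def to(x,y,z,yaw=5.8):
    o=bot.get_obs(); M=R.from_quat(o["tool_rot"]).as_matrix()
    d=M.T@(np.array([x,y,z])-o["eef_pos"])*100; y0=np.degrees(np.arctan2(M[1,0],M[0,0]))
    print("shift cm",d.round(2),"twist",round(np.radians(y0-yaw),3),"| pos",o["eef_pos"].round(4),"yaw",y0.round(1),"t",round(o["clock"],2),"F",o["ft_force"].round(1),"w",round(o["grip_width"],4),"g",round(o["grasp_force"],1))
E
python3 -c "
from h import *
to(.52,.007,.231)"
```

```text
shift cm [ 20.2  -25.6    0.05] twist -0.0 | pos [ 0.3448 -0.2681  0.2316] yaw 5.8 t 1.5 F [ 0.2 -1.   0. ] w 0.0853 g 0.0
```

>>> send_rows --motion "-1 18 -25.6 2 0; -1 18 -25.6 2 0; -1 18 -25.6 2 0; -1 18 -25.6 2 0; -1 18 -25.6 2 0"

```text
clock: 2.0
eef_pos: [0.4668, -0.05, 0.2156]
tool_rot: [0.999, 0.051, 0.0, 0.0]
ft_force: [0.5, -0.7, 0.5]
grip_width: 0.0853
grasp_force: 0.0
```

>>> send_rows --motion "-1 3 -3.3 0 0; -1 3 -3.3 0 0; -1 3 -3.3 0 0; -1 3 -3.3 0 0"

```text
clock: 2.4
eef_pos: [0.4919, -0.0167, 0.2153]
tool_rot: [0.999, 0.051, -0.0, 0.0]
ft_force: [-0.0, 0.4, -0.8]
grip_width: 0.0854
grasp_force: 0.0
```

```bash
python3 - <<'E'
from h import *
to(.56,.0095,.2)
print(T("wrist").round(3).tolist())
snap("wrist","w1.png")
for t in ["hood_handle","tray_center"]: print(t,boxes_of("wrist",t))
print(proj("wrist",[.562,.0095,.06]))
E
```

```text
shift cm [ 7.04 -1.92  1.53] twist -0.0 | pos [ 0.4919 -0.0167  0.2153] yaw 5.8 t 2.4 F [-0.   0.4 -0.8] w 0.0854 g 0.0
[[0.101, -0.959, -0.265, 0.559], [-0.995, -0.097, -0.027, -0.011], [0.0, 0.267, -0.964, 0.357], [0.0, 0.0, 0.0, 1.0]]
hood_handle [{'rect': [250.6, 67.6, 299.0, 135.2], 'conf': 0.57}]
tray_center [{'rect': [238.0, 192.1, 171.6, 127.8], 'conf': 0.92}]
[259.06921116 109.08158194]
```

View pics/w1.png

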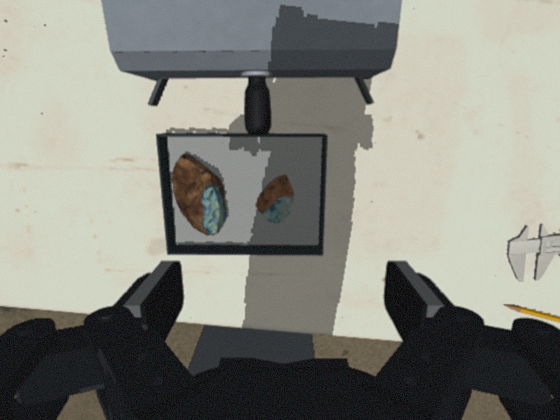

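The wrist view shows the handle from (257,76) to (258,133), straight ahead. The tray is square to the hood, with top corners near (157,135) and (327,135), and both stones are clear of the walls.

```bash
python3 - <<'E'
from h import *
f=lambda u,v,z: onz("wrist",u,v,z)[:2].round(4)
print("handle",f(257,76,.06),f(258,133,.06))
print("tray",f(157,135,.028),f(327,135,.028),f(322,253,.028),f(168,253,.028))
a,b=f(152,104,.018),f(370,102,.018); print("flare",a,b,(a+b)/2,np.degrees(np.arctan2(*(a-b)[::-1])))
a,b=f(110,52,.09),f(395,50,.09); print("hoodfront",a,b,(a+b)/2,np.degrees(np.arctan2(*(a-b)[::-1])))
to(.56,.0095,.11);to(.56,.0095,.043)
E
```

```text
handle [0.588  0.0133] [0.5422 0.0088]
tray [0.529  0.1071] [ 0.5451 -0.0548] [ 0.4241 -0.0658] [0.408  0.0955]
flare [0.557  0.1155] [ 0.5796 -0.0932] [0.5683  0.01115] 96.1804427614607
hoodfront [0.5909 0.1192] [ 0.6128 -0.088 ] [0.60185 0.0156 ] 96.03347533880653
shift cm [ 7.04 -1.99 10.56] twist -0.002 | pos [ 0.492  -0.0173  0.2156] yaw 5.7 t 2.55 F [-0.   0.   1.3] w 0.0854 g 0.0
shift cm [ 7.03 -1.99 17.26] twist -0.002 | pos [ 0.492  -0.0173  0.2156] yaw 5.7 t 2.55 F [-0.   0.   1.3] w 0.0854 g 0.0
```

>>> send_rows --motion "-1 5 -2 4 0; -1 6.9 -2 8 0; -1 6.9 -2 12 0; -1 6.9 -2 16 0; -1 6.9 -2 17.2 0"

```text
clock: 3.05
eef_pos: [0.5551, 0.0097, 0.0388]
tool_rot: [0.999, 0.05, -0.005, -0.0]
ft_force: [-0.8, 0.4, 1.0]
grip_width: 0.0853
grasp_force: 0.0
```

>>> send_rows --motion "1 0 0 0 0; 1 0 0 0 0; 1 0 0 0 0; 1 0 0 0 0; 1 0 0 0 0"

```text
clock: 3.55
eef_pos: [0.5607, 0.0125, 0.0458]
tool_rot: [0.999, 0.051, 0.002, -0.002]
ft_force: [-1.1, 4.8, 4.1]
grip_width: 0.0204
grasp_force: 58.4
```

```bash
python3 - <<'E'
from h import *
to(.559,.01,.043)
o=bot.get_obs(); P=o["eef_pos"]; H=np.array([.7425,.0289,.1]); ux=np.array([.9947,.1028,0])
c=np.array([P[0]+0,P[1],P[2]+.019])
for th in [.2,.4,.6,.8,1.0,1.1,1.2,1.3,1.4,.96]:
    a=th-.2141; g=H-ux*.1883*np.cos(a)+np.array([0,0,.1883*np.sin(a)])
    a0=-.2141; g0=H-ux*.1883*np.cos(a0)+np.array([0,0,.1883*np.sin(a0)])
    print(th,"dx,dz(up) cm",(100*(g-g0)@ux).round(2),(100*(g-g0)[2]).round(2))
E
```

```text
shift cm [-0.2   0.23  0.28] twist 0.001 | pos [0.5607 0.0125 0.0458] yaw 5.9 t 3.55 F [-1.1  4.8  4.1] w 0.0204 g 58.4
0.2 dx,dz(up) cm -0.43 3.74
0.4 dx,dz(up) cm -0.11 7.48
0.6 dx,dz(up) cm 0.95 11.09
0.8 dx,dz(up) cm 2.71 14.41
1.0 dx,dz(up) cm 5.09 17.32
1.1 dx,dz(up) cm 6.49 18.58
1.2 dx,dz(up) cm 8.0 19.7
1.3 dx,dz(up) cm 9.62 20.66
1.4 dx,dz(up) cm 11.33 21.45
0.96 dx,dz(up) cm 4.57 16.78
```

>>> send_rows --motion "1 -0.25 0 -1.85 0; 1 -0.4 0 -3.7 0; 1 -0.35 0 -5.6 0; 1 -0.1 0 -7.5 0; 1 -0.1 0 -7.5 0"

```text
clock: 4.05
eef_pos: [0.5615, 0.0126, 0.1223]
tool_rot: [0.999, 0.052, 0.004, -0.001]
ft_force: [5.0, 5.2, -2.0]
grip_width: 0.0204
grasp_force: 59.2
```

```bash
python3 -c "
from h import *
to(.559,.01,.043)
print(bot.get_obs()['ft_torque'].round(2))"
```

```text
shift cm [-0.35  0.25  7.92] twist 0.002 | pos [0.5615 0.0126 0.1223] yaw 5.9 t 4.05 F [ 5.   5.2 -2. ] w 0.0204 g 59.2
[ 0.99 -0.85  0.18]
```

>>> send_rows --motion "1 0.45 0 -1.85 0; 1 1.06 0 -3.6 0; 1 1.9 0 -5.3 0; 1 2.8 0 -6.9 0; 1 3.9 0 -8.45 0"

```text
clock: 4.55
eef_pos: [0.5986, 0.0166, 0.2024]
tool_rot: [0.999, 0.052, 0.001, -0.002]
ft_force: [8.6, 5.0, -14.4]
grip_width: 0.0202
grasp_force: 59.1
```

>>> send_rows --motion "1 1.25 0 -1.4 0; 1 2.65 0 -2.65 0; 1 4.15 0 -3.8 0; 1 5.75 0 -4.7 0; 1 5.75 0 -4.7 0"

```text
clock: 5.05
eef_pos: [0.658, 0.0229, 0.2476]
tool_rot: [0.999, 0.052, 0.002, -0.002]
ft_force: [14.5, 6.1, -18.4]
grip_width: 0.0162
grasp_force: 57.4
```

```bash
python3 -c "
from h import *
to(.656,.01,.26)
print(bot.get_obs()['ft_torque'].round(2))
snap('scene','s2.png')
import cv2
cv2.imwrite('pics/s2c.png',cv2.resize(cv2.imread('pics/s2.png')[140:300,190:390],None,fx=3,fy=3))"
```

```text
shift cm [-0.32  1.26 -1.25] twist 0.002 | pos [0.658  0.0229 0.2476] yaw 5.9 t 5.05 F [ 14.5   6.1 -18.4] w 0.0162 g 57.4
[ 1.94 -3.42  0.27]
```

View pics/s2c.png

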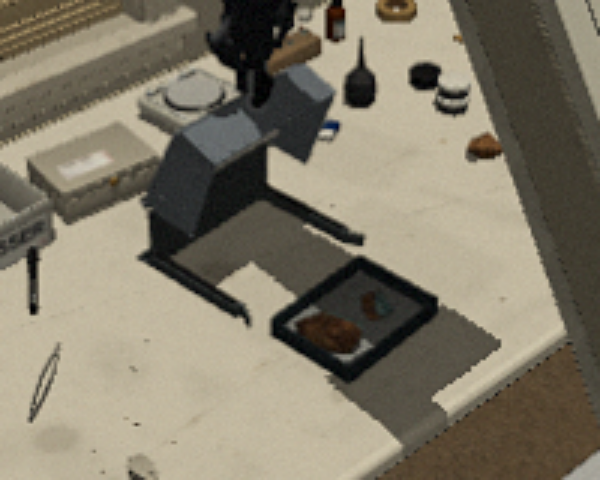

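The hood is well open, at about 1.3 rad by the hand pose, and the pads have crept out toward the stub's tip. I'll release it above the balance point and retreat upward.

>>> send_rows --motion "-1 0 0 0 0; -1 0 0 0 0; -1 0 0 0 0; -1 0 0 -3 0; -1 -3 0 -7 0"

```text
clock: 5.6
eef_pos: [0.6243, 0.0174, 0.3159]
tool_rot: [0.999, 0.051, -0.004, -0.0]
ft_force: [0.5, -0.5, 1.1]
grip_width: 0.079
grasp_force: 0.0
```

>>> send_rows --motion "-1 -5 0 0 0; -1 -10 0 0 0; -1 -15 0 0 0; -1 -20 0 0 0; -1 -24 0 0 0"

```text
clock: 6.1
eef_pos: [0.3823, -0.0073, 0.3206]
tool_rot: [0.999, 0.051, 0.001, 0.0]
ft_force: [-0.8, -0.5, 1.0]
grip_width: 0.0857
grasp_force: 0.0
```

```bash
python3 - <<'E'
from h import *
to(.40,.012,.2)
W=T("wrist"); snap("wrist","w2.png")
a=cv2.imread("pics/w2.png"); snap('scene','s3.png')
b=cv2.resize(cv2.imread('pics/s3.png')[140:300,190:390],(525,420))
cv2.imwrite('pics/b2.png',cv2.resize(np.hstack([a,b]),(800,310)))
print(boxes_of("wrist","tray_center"))
E
```

```text
shift cm [ 1.94 -1.74 12.06] twist 0.0 | pos [ 0.3823 -0.0073  0.3206] yaw 5.8 t 6.1 F [-0.8 -0.5  1. ] w 0.0857 g 0.0
[{'rect': [263.6, 90.2, 139.9, 107.7], 'conf': 0.67}]
```

View pics/b2.png

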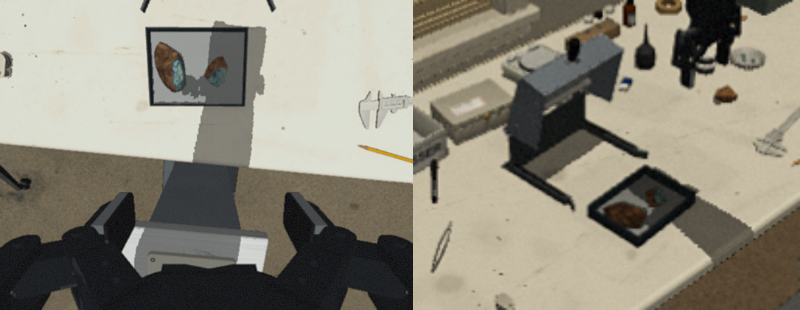

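The wrist view shows the tray at full-frame corners (199,37), (334,38), (332,141) and (204,142). The scene view shows the hood standing wide open with the stub upright. The tray sits about 18 mm left of the rail centre line, so I'll nudge it sideways first and then push it in with both fingers.

```bash
python3 - <<'E'
from h import *
f=lambda u,v,z: onz("wrist",u,v,z)[:2].round(4)
c=np.array([f(*p,.028) for p in [(199,37),(334,38),(332,141),(204,142)]]); print(c.tolist(),c.mean(0))
C=np.array([.478,.020]); yh=np.array([-.1028,.9947])
p=C+.116*yh; to(p[0],p[1],.12,5.9); to(p[0],p[1],.005,5.9)
E
```

```text
[[0.53, 0.1065], [0.5449, -0.0518], [0.4264, -0.066], [0.4088, 0.0957]] [0.477525 0.0211  ]
shift cm [  9.61 -13.36  20.16] twist -0.002 | pos [ 0.3833 -0.0072  0.3213] yaw 5.8 t 6.25 F [ 0.3 -0.7 -0.4] w 0.0852 g 0.0
shift cm [  9.57 -13.37  31.66] twist -0.002 | pos [ 0.3833 -0.0072  0.3213] yaw 5.8 t 6.25 F [ 0.3 -0.7 -0.4] w 0.0852 g 0.0
```

>>> send_rows --motion "1 3 -4 0 0; 1 6 -8 3 0; 1 8.5 -11.5 6 0; 1 9.6 -13.4 10 0; 1 9.6 -13.4 14.5 0"

```text
clock: 6.75
eef_pos: [0.4755, 0.0785, 0.2032]
tool_rot: [0.997, 0.074, 0.001, -0.013]
ft_force: [0.3, 0.1, 0.1]
grip_width: 0.0123
grasp_force: 0.0
```

>>> send_rows --motion "1 0 0 4 0; 1 0 0 8 0; 1 0 0 12 0; 1 0 0 15.5 0; 1 0 0 16.5 0"

```text
clock: 7.25
eef_pos: [0.4784, 0.0814, 0.0418]
tool_rot: [0.997, 0.075, 0.005, -0.016]
ft_force: [-14.7, -1.0, 81.9]
grip_width: -0.0
grasp_force: 35.5
```

```bash
python3 - <<'E'
from h import *
yh=np.array([-.1028,.9947])
p=np.array([.478,.020])+.116*yh; to(p[0],p[1],.006,5.9)
E
```

```text
shift cm [-0.46 -5.41  3.75] twist 0.047 | pos [0.4784 0.0814 0.0418] yaw 8.6 t 7.25 F [-14.7  -1.   81.9] w -0.0 g 35.5
```

Chaining was a mistake: the arm fell short laterally and the descent pressed on something, probably the stone or the tray. I'll raise it at once and look.

>>> send_rows --motion "1 0 0 -5 0; 1 0 0 -10 0; 1 0 0 -15 0; 1 0 0 -20 0; 1 0 0 -22 0"

```text
clock: 7.75
eef_pos: [0.4763, 0.0736, 0.2643]
tool_rot: [0.997, 0.075, 0.004, -0.014]
ft_force: [0.8, -0.3, 0.1]
grip_width: 0.0
grasp_force: 0.0
```

```bash
python3 - <<'E'
from h import *
to(.466,.1354,.2,5.9)
print(bot.get_obs()["joint_pos"].round(3))
a=snap("wrist","w3.png")[:,:,::-1]; t=snap("top","t3.png")[:,:,::-1]
b=cv2.resize(t[140:290,230:380],(420,420),interpolation=cv2.INTER_CUBIC)
cv2.imwrite('pics/b3.png',cv2.resize(np.hstack([a,b]),(800,343)))
E
```

```text
shift cm [-0.16 -6.08  6.6 ] twist 0.046 | pos [0.4763 0.0736 0.2643] yaw 8.6 t 7.75 F [ 0.8 -0.3  0.1] w 0.0 g 0.0
[0.135 0.185 0.02  1.396 0.028 3.128]
```

View pics/b3.png

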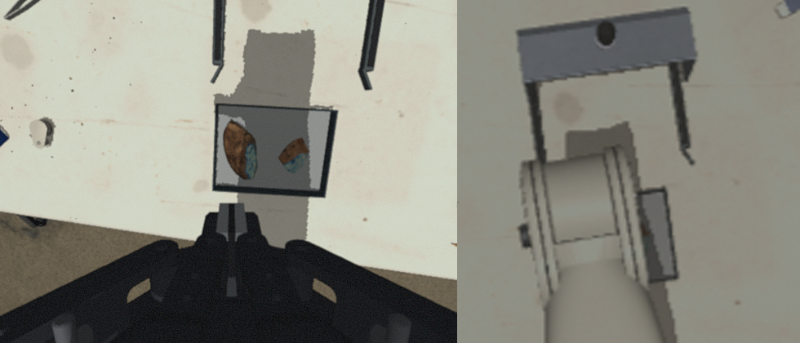

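The stones are still in the tray. Joint 6 is at its limit, which explains the shortfall, so I'll flip the tool a half turn. That also puts the wrist camera on the robot's side, clear of the hood.

>>> send_rows --motion "1 0 0 0 -0.15; 1 0 0 0 -0.3; 1 0 0 0 -0.45; 1 0 0 0 -0.6; 1 0 0 0 -0.75"

```text
clock: 8.35
eef_pos: [0.4729, 0.0732, 0.2567]
tool_rot: [0.899, 0.438, 0.003, -0.014]
ft_force: [0.5, -0.5, -1.0]
grip_width: 0.0001
grasp_force: 0.0
```

>>> send_rows --motion "1 0 0 0 -0.15; 1 0 0 0 -0.3; 1 0 0 0 -0.45; 1 0 0 0 -0.6; 1 0 0 0 -0.75"

```text
clock: 8.85
eef_pos: [0.4729, 0.0732, 0.2567]
tool_rot: [0.676, 0.736, 0.008, -0.012]
ft_force: [-0.8, -0.1, 0.2]
grip_width: 0.0001
grasp_force: 0.0
```

>>> send_rows --motion "1 0 0 0 -0.15; 1 0 0 0 -0.3; 1 0 0 0 -0.45; 1 0 0 0 -0.6; 1 0 0 0 -0.75"

```text
clock: 9.35
eef_pos: [0.4729, 0.0732, 0.2567]
tool_rot: [0.36, 0.933, 0.012, -0.008]
ft_force: [-0.4, 0.0, 0.1]
grip_width: 0.0002
grasp_force: 0.0
```

>>> send_rows --motion "1 0 0 0 -0.15; 1 0 0 0 -0.3; 1 0 0 0 -0.45; 1 0 0 0 -0.6; 1 0 0 0 -0.75"

```text
clock: 9.85
eef_pos: [0.4729, 0.0732, 0.2567]
tool_rot: [-0.007, 1.0, 0.014, -0.004]
ft_force: [0.4, -0.9, 0.6]
grip_width: 0.0003
grasp_force: 0.0
```

```bash
python3 - <<'E'
from h import *
to(.466,.1354,.2,-174.1)
print(bot.get_obs()["joint_pos"].round(3),bot.get_obs()["tool_rot"].round(3))
f=lambda u,v,z: onz("wrist",u,v,z)[:2].round(4)
E
```

```text
shift cm [0.56 6.07 5.84] twist -0.089 | pos [0.4729 0.0732 0.2567] yaw -179.2 t 9.85 F [ 0.4 -0.9  0.6] w 0.0003 g 0.0
[0.136 0.191 0.007 1.391 0.028 0.121] [-0.007  1.     0.014 -0.004]
```

```bash
python3 - <<'E'
from h import *
W=np.eye(4);W[:3,:3]=R.from_quat([.997,.075,.004,-.014]).as_matrix();W[:3,3]=[.4763,.0736,.2643]
W=W@np.array(model("wrist")[0]["hand_eye"])
f=lambda u,v,z: onz("wrist",u,v,z,W)[:2].round(4)
c=np.array([f(*p,.028) for p in [(265,127),(412,134),(397,240),(262,232)]]);C=c.mean(0); print(c.tolist(),C)
for i,j in [(0,1),(3,2)]: d=c[i]-c[j]; print(np.degrees(np.arctan2(d[1],d[0])))
a,b=f(261,98,.018),f(451,108,.018);print("flare",a,b,(a+b)/2)
ux=np.array([.9947,.1028]);yh=np.array([-.1028,.9947])
d=C-(a+b)/2; print("rel flare mid",d@ux,d@yh)
p=C+.116*yh; to(p[0],p[1],.15,-174.1)
E
```

```text
[[0.5301, 0.1095], [0.5469, -0.05], [0.4251, -0.0625], [0.4096, 0.0965]] [0.477925 0.023375]
96.0127457688213
95.56784468290293
flare [0.5599 0.1188] [ 0.5806 -0.0885] [0.57025 0.01515]
rel flare mid -0.09099014749999994 0.01767241749999999
shift cm [ 0.52  6.27 10.85] twist -0.089 | pos [0.4729 0.0732 0.2567] yaw -179.2 t 9.85 F [ 0.4 -0.9  0.6] w 0.0003 g 0.0
```

>>> send_rows --motion "1 0.5 3 3 -0.089; 1 0.6 6.2 6 -0.089; 1 0.6 6.2 10 -0.089; 1 0.6 6.2 12 -0.089"

```text
clock: 10.25
eef_pos: [0.4633, 0.1389, 0.1356]
tool_rot: [-0.049, 0.999, 0.013, -0.005]
ft_force: [0.2, -0.9, -0.5]
grip_width: 0.0002
grasp_force: 0.0
```

```bash
python3 - <<'E'
from h import *
to(.466,.1355,.006,-174.1); print(bot.get_obs()["joint_pos"].round(3))
E
```

```text
shift cm [-0.34 -0.72 12.94] twist -0.004 | pos [0.4633 0.1389 0.1356] yaw -174.3 t 10.25 F [ 0.2 -0.9 -0.5] w 0.0002 g 0.0
[ 0.274  0.277 -0.207  1.091  0.028  0.175]
```

>>> send_rows --motion "1 -0.1 -0.2 4 0; 1 -0.2 -0.4 8 0; 1 -0.3 -0.6 11 0; 1 -0.3 -0.7 12.7 0; 1 -0.3 -0.7 12.7 0"

```text
clock: 10.75
eef_pos: [0.4655, 0.1344, 0.0091]
tool_rot: [-0.048, 0.999, 0.013, -0.006]
ft_force: [-0.1, -0.2, 0.6]
grip_width: 0.0002
grasp_force: 0.0
```

```bash
python3 - <<'E'
from h import *
p=np.array([.478,.020])+.079*np.array([-.1028,.9947]); to(p[0],p[1],.007,-174.1)
E
```

```text
shift cm [-0.09 -3.62  0.11] twist -0.006 | pos [0.4655 0.1344 0.0091] yaw -174.4 t 10.75 F [-0.1 -0.2  0.6] w 0.0002 g 0.0
```

>>> send_rows --motion "1 0 -1 0 0; 1 0 -1.7 0 0; 1 0 -2.4 0 0; 1 0 -3 0 0; 1 -0.1 -3.5 0 0"

```text
clock: 11.25
eef_pos: [0.474, 0.1009, 0.0133]
tool_rot: [-0.048, 0.999, 0.015, -0.001]
ft_force: [-1.2, 4.8, 2.9]
grip_width: -0.0001
grasp_force: 2.2
```

>>> send_rows --motion "1 0 0 0 0; 1 0 2 0 0; 1 0 3 -3 0; 1 0 3 -8 0; 1 0 3 -13 0"

```text
clock: 11.75
eef_pos: [0.4697, 0.1262, 0.1436]
tool_rot: [-0.049, 0.999, 0.013, -0.003]
ft_force: [1.2, 1.0, -0.5]
grip_width: 0.0004
grasp_force: 0.0
```

```bash
python3 - <<'E'
from h import *
to(.41,.01,.14,-174.1)
a=snap("wrist","w4.png")[:,:,::-1]; t=snap("top","t4.png")[:,:,::-1]; 
b=cv2.resize(t[190:290,250:350],(420,420),interpolation=cv2.INTER_CUBIC)
cv2.imwrite('pics/b4.png',cv2.resize(np.hstack([a,b]),(800,343)))
E
```

```text
shift cm [  7.07 -10.99   0.11] twist -0.005 | pos [0.4697 0.1262 0.1436] yaw -174.4 t 11.75 F [ 1.2  1.  -0.5] w 0.0004 g 0.0
```

View pics/b4.png

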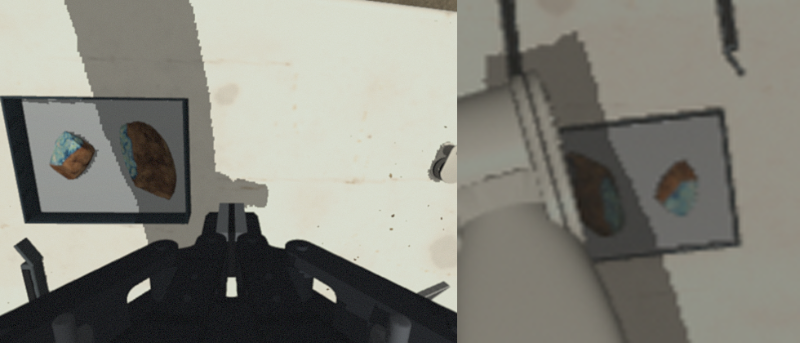

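Both stones are in the tray, which is square. In the top view its right corners have moved about 6 px, roughly 18 mm, to the right as intended.

```bash
python3 - <<'E'
from h import *
ux=np.array([.9947,.1028]);yh=np.array([-.1028,.9947])
a=onz("top",327.2,221.4,.028)[:2];b=onz("top",332.2,259.9,.028)[:2]
d=a-b;print(a,b,np.linalg.norm(d),"yaw",np.degrees(np.arctan2(d[1],d[0])))
C=(a+b)/2+.0825*yh; F=np.array([.570,.0113]); print("C",C,"rel",(C-F)@ux,(C-F)@yh)
p=C-ux*.115; to(p[0],p[1],.14,-174.1)
E
```

```text
[ 0.54931815 -0.07485741] [ 0.42929579 -0.08520612] 0.12046768230695458 yaw 4.928035881413107
C [0.48082597 0.00203099] rel -0.0896542576012316 -5.2794949549231016e-05
shift cm [ 12.22 -12.62   0.51] twist -0.006 | pos [0.4757 0.1274 0.1501] yaw -174.5 t 11.85 F [1.3 0.5 0.8] w 0.0004 g 0.0
```

>>> send_rows --motion "-1 3.5 -3.5 0 0; -1 7 -7 0 0; -1 10 -10.5 0 0; -1 12.2 -12.6 0 0; -1 12.2 -12.6 0 0"

```text
clock: 12.35
eef_pos: [0.3581, -0.0128, 0.139]
tool_rot: [-0.046, 0.999, 0.013, -0.003]
ft_force: [-0.4, 0.3, -0.2]
grip_width: 0.0725
grasp_force: 0.0
```

```bash
python3 - <<'E'
from h import *
p=np.array([.4808,.002])-np.array([.9947,.1028])*.105; to(p[0],p[1],.003,-174.1); print(p)
E
```

```text
shift cm [-1.93 -0.13 13.59] twist -0.011 | pos [ 0.3581 -0.0128  0.139 ] yaw -174.7 t 12.35 F [-0.4  0.3 -0.2] w 0.0725 g 0.0
[ 0.3763565 -0.008794 ]
```

>>> send_rows --motion "-1 -0.3 0 4 -0.01; -1 -0.6 0 8 -0.01; -1 -0.9 0 11 -0.01; -1 -1.2 -0.1 13 -0.01; -1 -1.2 -0.1 13.5 -0.01"

```text
clock: 12.85
eef_pos: [0.3718, -0.0063, 0.0027]
tool_rot: [-0.054, 0.998, 0.014, -0.004]
ft_force: [-0.5, 0.3, 0.9]
grip_width: 0.0854
grasp_force: 0.0
```

```bash
python3 - <<'E'
from h import *
p=np.array([.4808,.002])-np.array([.9947,.1028])*.0735; to(p[0],p[1],.003,-174.1); print(p)
E
```

```text
shift cm [-3.58 -0.31 -0.06] twist 0.004 | pos [ 0.3718 -0.0063  0.0027] yaw -173.8 t 12.85 F [-0.5  0.3  0.9] w 0.0854 g 0.0
[ 0.40768955 -0.0055558 ]
```

>>> send_rows --motion "-1 -1 -0.1 0 0; -1 -2 -0.2 0 0; -1 -3 -0.3 0 0; -1 -3.8 -0.3 0 0; -1 -4.6 -0.3 0 0"

```text
clock: 13.35
eef_pos: [0.4189, -0.0045, 0.0048]
tool_rot: [-0.053, 0.998, 0.014, -0.002]
ft_force: [-4.3, -0.9, 2.6]
grip_width: 0.0853
grasp_force: 2.1
```

>>> send_rows --motion "-1 -0.8 0 0 0; -1 -1.6 0 0 0; -1 -2.4 0 0 0; -1 -3.2 0 0 0; -1 -4 0 0 0"

```text
clock: 13.85
eef_pos: [0.4594, -0.0001, 0.0044]
tool_rot: [-0.053, 0.998, 0.014, -0.002]
ft_force: [-3.5, 0.2, 2.7]
grip_width: 0.0853
grasp_force: 2.1
```

```bash
python3 - <<'E'
from h import *
p=np.array([.4808,.002])+np.array([.9947,.1028])*(.196-.0735); to(p[0],p[1],.003,-174.1); print(p)
a=snap("wrist","w5.png")[:,:,::-1]; t=snap("top","t5.png")[:,:,::-1]; 
b=cv2.resize(t[150:260,240:350],(420,420),interpolation=cv2.INTER_CUBIC)
cv2.imwrite('pics/b5.png',cv2.resize(np.hstack([a,b]),(800,343)))
E
```

```text
shift cm [-14.4   -0.07   0.11] twist 0.004 | pos [ 4.594e-01 -1.000e-04  4.400e-03] yaw -173.9 t 13.85 F [-3.5  0.2  2.7] w 0.0853 g 2.1
[0.60265075 0.014593  ]
```

View pics/b5.png

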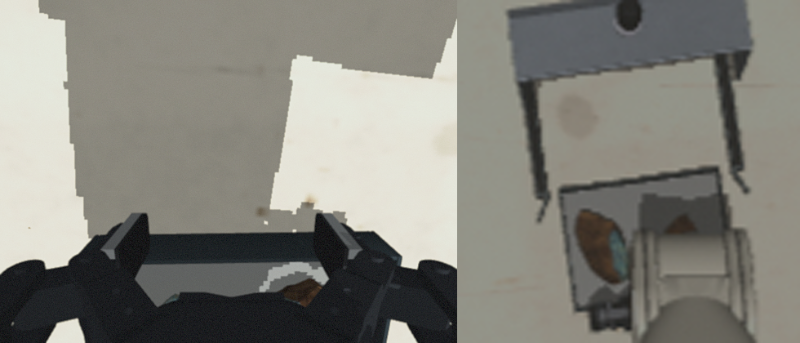

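The tray is entering between the rails with equal gaps on both sides, about 16 px each in the right view. Both fingers are flush on the front wall and the stones are in.

>>> send_rows --motion "-1 -0.8 0 0 0; -1 -1.6 0 0 0; -1 -2.4 0 0 0; -1 -3.2 0 0 0; -1 -4 0 0 0"

```text
clock: 14.45
eef_pos: [0.4994, 0.0042, 0.0042]
tool_rot: [-0.053, 0.998, 0.014, -0.002]
ft_force: [-2.5, -0.5, -0.1]
grip_width: 0.0854
grasp_force: 1.2
```

>>> send_rows --motion "-1 -0.8 0 0 0; -1 -1.6 0 0 0; -1 -2.4 0 0 0; -1 -3.2 0 0 0; -1 -4 0 0 0"

```text
clock: 14.95
eef_pos: [0.5391, 0.0085, 0.0042]
tool_rot: [-0.053, 0.998, 0.014, -0.002]
ft_force: [-1.3, 0.2, -1.2]
grip_width: 0.0855
grasp_force: 1.1
```

>>> send_rows --motion "-1 -0.8 0 0 0; -1 -1.6 0 0 0; -1 -2.4 0 0 0; -1 -3.2 0 0 0; -1 -4 0 0 0"

```text
clock: 15.45
eef_pos: [0.5788, 0.0127, 0.0042]
tool_rot: [-0.053, 0.998, 0.014, -0.002]
ft_force: [-2.4, -0.4, -0.1]
grip_width: 0.0855
grasp_force: 1.3
```

```bash
python3 - <<'E'
from h import *
to(.6027,.0146,.003,-174.1); 
E
```

```text
shift cm [-2.4  -0.07  0.12] twist 0.004 | pos [0.5788 0.0127 0.0042] yaw -173.9 t 15.45 F [-2.4 -0.4 -0.1] w 0.0855 g 1.3
```

>>> send_rows --motion "-1 -0.6 0 0 0; -1 -1.2 0 0 0; -1 -1.7 0 0 0; -1 -2 0 0 0"

```text
clock: 15.85
eef_pos: [0.5986, 0.0148, 0.0042]
tool_rot: [-0.053, 0.998, 0.014, -0.001]
ft_force: [-3.2, -0.3, 1.9]
grip_width: 0.0855
grasp_force: 1.8
```

>>> send_rows --motion "-1 -0.2 0 0 0; -1 -0.4 0 0 0"

```text
clock: 16.05
eef_pos: [0.6001, 0.015, 0.0041]
tool_rot: [-0.053, 0.998, 0.014, -0.004]
ft_force: [-10.9, -1.1, 7.7]
grip_width: 0.0852
grasp_force: 5.4
```

>>> send_rows --motion "-1 -0.2 0 0 0; -1 -0.4 0 0 0"

```text
clock: 16.25
eef_pos: [0.6, 0.015, 0.0038]
tool_rot: [-0.053, 0.998, 0.014, -0.008]
ft_force: [-18.8, -2.0, 15.1]
grip_width: 0.0852
grasp_force: 9.9
```

The tray stopped at TCP x = 0.600 with the force rising, so it is home against the back panel. I'll back off and check.

>>> send_rows --motion "-1 0.6 0 0 0; -1 1 0 0 0; -1 4 0 0 0; -1 8 0 -1 0; -1 12 0 -3 0"

```text
clock: 16.75
eef_pos: [0.4856, 0.002, 0.0336]
tool_rot: [-0.054, 0.998, 0.014, -0.002]
ft_force: [0.6, -1.0, 0.1]
grip_width: 0.0853
grasp_force: 0.0
```

>>> send_rows --motion "-1 4 0 -5 0; -1 7 0 -10 0; -1 7 0 -15 0; -1 7 0 -20 0; -1 7 0 -24 0"

```text
clock: 17.25
eef_pos: [0.4186, -0.012, 0.2677]
tool_rot: [-0.053, 0.998, 0.014, 0.0]
ft_force: [1.7, 1.0, -0.1]
grip_width: 0.0854
grasp_force: 0.0
```

```bash
python3 - <<'E'
from h import *
to(.60,.0145,.27,-174.1)
t=snap("top","t6.png")[:,:,::-1]; print("tray top",[(np.round(b["rect"],1).tolist(),round(b["conf"],2)) for b in boxes_of("top","tray_center")])
s=snap("scene","s6.png")[:,:,::-1]
a=cv2.resize(t[140:240,245:345],(560,560),interpolation=cv2.INTER_CUBIC); b=cv2.resize(s[150:270,220:340],(560,560),interpolation=cv2.INTER_CUBIC)
cv2.imwrite('pics/b6.png',cv2.resize(np.hstack([a,b]),(800,400)))
print("stub tip top",onz("top",295.2,154.2,.297))
H=np.array([.742,.0289]);ux=np.array([.9947,.1028]);yh=np.array([-.1028,.9947])
for q in [(-.070-.0625,.0825),(-.070-.0625,-.0825)]:
  print("expected tray front corners",proj("top",np.append(H+q[0]*ux+q[1]*yh,.028)).round(1),proj("scene",np.append(H+q[0]*ux+q[1]*yh,.028)).round(1))
E
```

```text
shift cm [-18.32   0.71  -0.17] twist 0.004 | pos [ 0.4186 -0.012   0.2677] yaw -173.9 t 17.25 F [ 1.7  1.  -0.1] w 0.0854 g 0.0
tray top [([137.3, 262.6, 62.4, 65.8], 0.89), ([293.5, 185.3, 54.7, 38.4], 0.57), ([294.8, 162.8, 81.3, 42.5], 0.28)]
stub tip top [0.70735697 0.02522819 0.297     ]
expected tray front corners [271.7 206.5] [268.8 234.4]
expected tray front corners [323.7 199.5] [298.4 214.3]
```

View pics/b6.png

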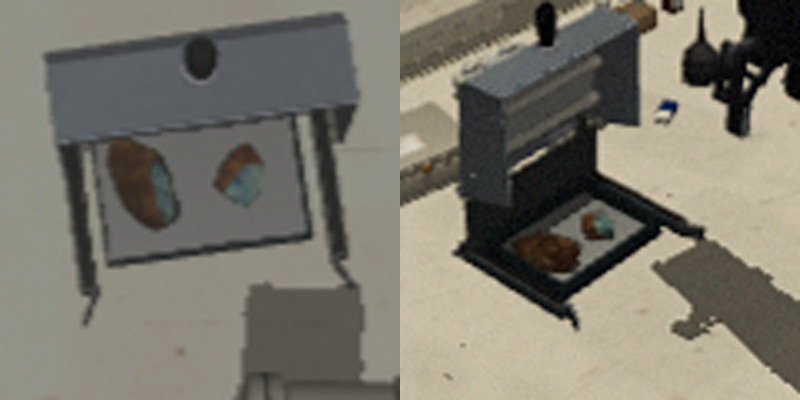

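The tray is home: its front corners are at top-view (271.8,206) and (322.8,199.5), against predicted (271.7,206.5) and (323.7,199.5). Both stones are in it and the hood stands open by itself. Next I'll regrip the upright stub.

>>> send_rows --motion "-1 -4.5 0.2 -0.3 0; -1 -9 0.3 -0.3 0; -1 -13.5 0.5 -0.3 0; -1 -18 0.7 -0.3 0; -1 -20 0.7 -0.3 0"

```text
clock: 17.9
eef_pos: [0.6197, 0.0171, 0.2647]
tool_rot: [-0.054, 0.998, 0.014, -0.002]
ft_force: [0.6, 0.2, 0.1]
grip_width: 0.0857
grasp_force: 0.0
```

```bash
python3 - <<'E'
from h import *
to(.7077,.0254,.267,-174.1)
E
```

```text
shift cm [-8.84 -0.11 -0.26] twist 0.005 | pos [0.6197 0.0171 0.2647] yaw -173.8 t 17.9 F [0.6 0.2 0.1] w 0.0857 g 0.0
```

>>> send_rows --motion "-1 -2 0 -0.3 0; -1 -4.5 0 -0.3 0; -1 -7 -0.1 -0.3 0; -1 -8.8 -0.1 -0.3 0; -1 -8.8 -0.1 -0.3 0"

```text
clock: 18.4
eef_pos: [0.7059, 0.025, 0.2665]
tool_rot: [-0.054, 0.998, 0.014, -0.003]
ft_force: [-0.2, 0.1, 0.1]
grip_width: 0.0853
grasp_force: 0.0
```

```bash
python3 - <<'E'
from h import *
to(.7077,.0254,.267,-174.1);print(bot.get_obs()["joint_pos"].round(2))
E
```

```text
shift cm [-0.19  0.02 -0.05] twist 0.004 | pos [0.7059 0.025  0.2665] yaw -173.8 t 18.4 F [-0.2  0.1  0.1] w 0.0853 g 0.0
[ 0.02  0.71  0.84  1.7   0.03 -0.08]
```

>>> send_rows --motion "1 0 0 0 0; 1 0 0 0 0; 1 0 0 0 0; 1 0 0 0 0; 1 0 0 0 0"

```text
clock: 18.9
eef_pos: [0.7034, 0.0283, 0.2722]
tool_rot: [-0.055, 0.998, 0.017, -0.001]
ft_force: [-2.9, 8.1, 2.3]
grip_width: 0.0207
grasp_force: 58.5
```

```bash
python3 - <<'E'
from h import *
to(.7077,.0254,.267,-174.1)
o=bot.get_obs();p=o["eef_pos"]+[0,0,.022-.003]; H=np.array([.742,.0289]);ux=np.array([.9947,.1028])
X=(H-p[:2])@ux; Z=p[2]-.1; r=np.hypot(X,Z); a0=np.arctan2(Z,X); print("r",r,"theta",a0+.214)
for th in [1.5,1.4,1.3,1.2,1.1,1.0,.96]:
  a=th-.214; print(th,"toolx",(100*(r*np.cos(a)-X)).round(2),"toolz",(-100*(r*np.sin(a)-Z)).round(2))
E
```

```text
shift cm [-0.39 -0.35  0.51] twist 0.007 | pos [0.7034 0.0283 0.2722] yaw -173.7 t 18.9 F [-2.9  8.1  2.3] w 0.0207 g 58.5
r 0.19506201241364657 theta 1.5865495437167259
1.5 toolx 1.64 toolz 0.4
1.4 toolx 3.48 toolz 1.04
1.3 toolx 5.25 toolz 1.87
1.2 toolx 6.93 toolz 2.86
1.1 toolx 8.5 toolz 4.02
1.0 toolx 9.94 toolz 5.32
0.96 toolx 10.48 toolz 5.89
```

>>> send_rows --motion "1 0.8 0.1 0.15 0; 1 1.65 0.2 0.4 0; 1 2.6 0.3 0.7 0; 1 3.5 0.3 1.05 0; 1 3.5 0.3 1.05 0"

```text
clock: 19.4
eef_pos: [0.6695, 0.0247, 0.2626]
tool_rot: [-0.054, 0.998, 0.014, 0.001]
ft_force: [1.4, 3.6, 4.4]
grip_width: 0.0207
grasp_force: 62.0
```

```bash
cat >> h.py <<'E'
def th():
  o=bot.get_obs();M=R.from_quat(o["tool_rot"]).as_matrix();p=o["eef_pos"]-.020*M[:,2]; H=np.array([.742,.0289]);ux=np.array([.9947,.1028])
  X=(H-p[:2])@ux; Z=p[2]-.1; r=np.hypot(X,Z); a0=np.arctan2(Z,X); F=o["ft_force"]
  fx=F[:2]@ux; print("X,Z",X.round(4),Z.round(4),"r",r.round(4),"theta",(a0+np.arctan2(.04,np.sqrt(r*r-.0016))).round(3),"F rad",(-fx*np.cos(a0)+F[2]*np.sin(a0)).round(1),"tan(open)",(fx*np.sin(a0)+F[2]*np.cos(a0)).round(1),"F",F.round(1),"w",o["grip_width"].round(4),"t",o["clock"].round(2))
E
python3 -c "
from h import *
th()"
```

```text
Traceback (most recent call last):
  File "h.py", line 31, in th
    fx=F[:2]@ux; print("X,Z",X.round(4),Z.round(4),"r",r.round(4),"theta",(a0+np.arctan2(.04,np.sqrt(r*r-.0016))).round(3),"F rad",(-fx*np.cos(a0)+F[2]*np.sin(a0)).round(1),"tan(open)",(fx*np.sin(a0)+F[2]*np.cos(a0)).round(1),"F",F.round(1),"w",o["grip_width"].round(4),"t",o["clock"].round(2))
                                                                                                                                                                                                                                                     ^^^^^^^^^^^^^^^^^^^^^
AttributeError: 'float' object has no attribute 'round'
```

Forces are low. I'll continue along the arc to about 1.1.

>>> send_rows --motion "1 0.9 0 0.4 0; 1 1.77 0 0.83 0; 1 2.63 0 1.3 0; 1 3.45 0 1.82 0; 1 3.45 0 1.82 0"

```text
clock: 19.9
eef_pos: [0.6336, 0.021, 0.244]
tool_rot: [-0.053, 0.998, 0.014, -0.001]
ft_force: [-3.5, 0.7, 7.5]
grip_width: 0.0206
grasp_force: 60.4
```

```bash
sed -i 's/o\["grip_width"\].round(4),"t",o\["clock"\].round(2)/round(float(o["grip_width"]),4),"t",o["clock"]/' h.py
python3 -c "
from h import *
th()"
```

```text
X,Z 0.1086 0.164 r 0.1967 theta 1.19 F rad 8.1 tan(open) 1.3 F [-3.5  0.7  7.5] w 0.0206 t 19.9
```

>>> send_rows --motion "1 0.9 0 0.64 0; 1 1.83 0 1.37 0; 1 2.7 0 2.16 0; 1 3.47 0 2.92 0; 1 3.47 0 2.92 0"

```text
clock: 20.4
eef_pos: [0.5987, 0.0174, 0.213]
tool_rot: [-0.053, 0.999, 0.014, -0.003]
ft_force: [-3.2, -1.3, 4.7]
grip_width: 0.0207
grasp_force: 62.7
```

```bash
python3 - <<'E'
from h import *
th()
s=snap("scene","s7.png"); t=snap("top","t7.png")
print("hood",[np.round(b["rect"],1).tolist() for b in boxes_of("top","hood")[:1]])
H=np.array([.742,.0289]);ux=np.array([.9947,.1028]);yh=np.array([-.1028,.9947])
for a in [.9,.96,1.02]:
  for X,Z in [(.152,-.077),(.152,-.01)]:
    x=X*np.cos(a)+Z*-np.sin(a)*-1*-1 if 0 else X*np.cos(a)-Z*np.sin(a); z=X*np.sin(a)+Z*np.cos(a)
    for s_ in (.1045,-.1045):
      P=np.append(H-ux*x+yh*s_,.1+z); print(a,Z,s_,"scene",proj("scene",P).round(1),"top",proj("top",P).round(1))
E
```

```text
X,Z 0.1436 0.133 r 0.1958 theta 0.953 F rad 5.6 tan(open) 1.2 F [-3.2 -1.3  4.7] w 0.0207 t 20.4
hood []
0.9 -0.077 0.1045 scene [268.1 208. ] top [264.  209.1]
0.9 -0.077 -0.1045 scene [307.6 183.1] top [336.  199.4]
0.9 -0.01 0.1045 scene [256.7 192.1] top [261. 189.]
0.9 -0.01 -0.1045 scene [297.  168.3] top [334.7 179.1]
0.96 -0.077 0.1045 scene [267.  205.3] top [263.7 207.1]
0.96 -0.077 -0.1045 scene [306.7 180.5] top [336.1 197.4]
0.96 -0.01 0.1045 scene [255.2 189.9] top [260.6 186.2]
0.96 -0.01 -0.1045 scene [295.6 166.3] top [334.5 176.3]
1.02 -0.077 0.1045 scene [265.9 202.6] top [263.3 205. ]
1.02 -0.077 -0.1045 scene [305.7 178. ] top [336.1 195.2]
1.02 -0.01 0.1045 scene [253.7 187.7] top [260.2 183.3]
1.02 -0.01 -0.1045 scene [294.2 164.3] top [334.3 173.4]
```

I've used my allowance of viewed pictures, so I'll check the angle numerically from the hood's lower front edge.

```bash
python3 - <<'E'
import cv2,numpy as np
t=cv2.imread("pics/t7.png").astype(int)
for u in [266,270,275,325,330,334]: print(u,"pred .96 row",round(207.1-(u-263.7)*9.7/72.4,1),"rows196-212 B-R",(t[190:214,u].sum(1)//3).tolist(),(t[190:214,u,0]-t[190:214,u,2]).tolist())
E
```

```text
266 pred .96 row 206.8 rows196-212 B-R [89, 90, 90, 89, 89, 90, 91, 91, 91, 91, 91, 91, 91, 91, 102, 55, 41, 40, 43, 44, 45, 51, 66, 55] [7, 7, 7, 7, 7, 7, 7, 7, 7, 7, 8, 7, 6, 8, 9, 1, -3, -3, -5, -3, -2, -2, 1, -4]
270 pred .96 row 206.3 rows196-212 B-R [90, 90, 90, 90, 90, 89, 90, 90, 90, 91, 90, 89, 90, 94, 97, 134, 137, 137, 137, 137, 137, 125, 121, 121] [7, 7, 7, 7, 7, 7, 7, 7, 8, 8, 7, 7, 7, 8, -5, -14, -15, -15, -15, -15, -15, -15, -15, -13]
275 pred .96 row 205.6 rows196-212 B-R [92, 91, 89, 89, 90, 90, 90, 89, 89, 90, 90, 90, 90, 91, 82, 49, 78, 132, 136, 137, 137, 137, 137, 137] [7, 7, 7, 7, 8, 8, 7, 6, 7, 7, 7, 7, 6, 4, 1, 0, -9, -16, -16, -15, -15, -15, -15, -15]
325 pred .96 row 198.9 rows196-212 B-R [119, 116, 117, 118, 120, 114, 111, 113, 114, 116, 119, 120, 121, 122, 123, 123, 125, 125, 125, 126, 127, 127, 128, 128] [-12, -12, -14, -13, -14, -13, -13, -13, -13, -13, -14, -14, -13, -13, -13, -13, -14, -14, -15, -15, -14, -15, -14, -13]
330 pred .96 row 198.2 rows196-212 B-R [122, 120, 119, 116, 115, 113, 111, 108, 107, 109, 102, 92, 95, 98, 101, 105, 107, 109, 112, 114, 115, 117, 119, 119] [-10, -11, -13, -13, -13, -13, -12, -13, -12, -12, -12, -11, -11, -12, -12, -12, -12, -13, -12, -13, -14, -13, -14, -13]
334 pred .96 row 197.7 rows196-212 B-R [88, 88, 88, 87, 88, 102, 128, 131, 130, 129, 129, 127, 127, 131, 130, 130, 127, 128, 123, 109, 97, 90, 86, 88] [4, 3, 4, 3, 3, -3, -14, -15, -15, -16, -14, -15, -15, -14, -15, -14, -14, -14, -13, -12, -11, -11, -10, -10]
```

```bash
python3 - <<'E'
from h import *
H=np.array([.742,.0289]);ux=np.array([.9947,.1028]);yh=np.array([-.1028,.9947])
def line(a,us,Hh=H,Z=-.077,X=.152):
  q=[]
  for s in (.1045,-.1045):
    x=X*np.cos(a)-Z*np.sin(a); z=X*np.sin(a)+Z*np.cos(a); q.append(proj("top",np.append(Hh-ux*x+yh*s,.1+z)))
  return np.interp(us,[q[0][0],q[1][0]],[q[0][1],q[1][1]])
us=[266,270,275,280,325,330]
def edge(fn,u,lo,hi):
  t=cv2.imread(fn).astype(float); c=(t[:,u,0]-t[:,u,2])[lo:hi]; k=np.argmax(c<1.5); return lo+k-.5
print("open pred 1.6",line(1.6,us).round(1)); print("obs",[edge("pics/t6.png",u,int(l)-10,int(l)+12) for u,l in zip(us,line(1.6,us))])
u2=[266,270,275,334]
for a in (.96,1.0,1.04): print(a,line(a,u2).round(1))
print("obs",[edge("pics/t7.png",u,int(l)-8,int(l)+10) for u,l in zip(u2,line(.96,u2))])
E
```

```text
open pred 1.6 [175.1 174.5 173.9 173.2 167.2 166.5]
obs [np.float64(174.5), np.float64(174.5), np.float64(173.5), np.float64(172.5), np.float64(166.5), np.float64(166.5)]
0.96 [206.8 206.3 205.6 197.7]
1.0 [205.4 204.9 204.2 196.3]
1.04 [203.9 203.3 202.7 194.7]
obs [np.float64(204.5), np.float64(203.5), np.float64(203.5), np.float64(194.5)]
```

```bash
python3 - <<'E'
from h import *
H=np.array([.742,.0289]);ux=np.array([.9947,.1028]);yh=np.array([-.1028,.9947])
def pts(a,s,X=.152,Z=-.077):
    x=X*np.cos(a)-Z*np.sin(a); z=X*np.sin(a)+Z*np.cos(a); return np.append(H-ux*x+yh*s,.1+z)
# along-edge sampling: direction of motion of edge points from a-.2..a+.2, at several s, find profile vs angle
for fn,a0 in (("s6.png",1.6),("s7.png",.98)):
  t=cv2.imread("pics/"+fn).astype(np.float32)
  A=np.arange(a0-.24,a0+.25,.03)
  print(fn,A.round(2).tolist())
  for s in (.09,.06,.045,-.045,-.07,-.09):
    q=np.array([proj("scene",pts(a,s)) for a in A],np.float32)
    v=cv2.remap(t,q[:,:1].copy(),q[:,1:].copy(),cv2.INTER_LINEAR)[:,0]
    print(s,v.mean(1).astype(int).tolist(),(v[:,0]-v[:,2]).astype(int).tolist())
E
```

```text
s6.png [1.36, 1.39, 1.42, 1.45, 1.48, 1.51, 1.54, 1.57, 1.6, 1.63, 1.66, 1.69, 1.72, 1.75, 1.78, 1.81, 1.84]
0.09 [66, 66, 64, 64, 74, 85, 62, 71, 103, 103, 102, 105, 103, 103, 102, 107, 109] [-7, -5, -5, -5, -7, -9, -6, -5, 6, 3, 6, 1, 9, 6, 7, 5, -5]
0.06 [65, 64, 66, 65, 76, 83, 66, 65, 98, 103, 101, 102, 102, 104, 101, 114, 137] [-4, -4, -6, -6, -9, -11, -7, -3, 4, 7, 4, 4, 4, 6, 2, -1, -11]
0.045 [64, 64, 67, 63, 74, 86, 66, 68, 89, 96, 102, 103, 102, 103, 101, 110, 121] [-6, -5, -6, -5, -9, -8, -6, -2, 8, 5, 6, 3, 5, 5, 6, 0, -13]
-0.045 [44, 44, 43, 43, 41, 42, 41, 42, 92, 95, 99, 96, 96, 96, 92, 103, 159] [3, 2, 1, 0, 1, 5, 3, 2, 2, 5, 3, 6, 4, 5, 6, 3, -26]
-0.07 [157, 94, 49, 43, 40, 39, 39, 51, 91, 98, 98, 96, 95, 100, 95, 102, 153] [-27, -10, 0, 2, 2, 2, 3, 2, 5, 5, 5, 5, 8, 4, 5, 3, -21]
-0.09 [182, 182, 183, 187, 167, 73, 45, 53, 102, 99, 104, 99, 95, 97, 117, 99, 116] [-34, -33, -33, -33, -32, -19, 0, 2, 4, 6, 5, 5, -5, -15, -19, -11, -19]
s7.png [0.74, 0.77, 0.8, 0.83, 0.86, 0.89, 0.92, 0.95, 0.98, 1.01, 1.04, 1.07, 1.1, 1.13, 1.16, 1.19, 1.22]
0.09 [43, 44, 42, 36, 11, 8, 13, 14, 38, 103, 102, 102, 102, 104, 100, 100, 102] [-2, -4, -5, -4, 6, 2, 0, -2, 1, 5, 5, 4, 5, 6, 6, 4, 5]
0.06 [25, 11, 15, 11, 14, 21, 17, 17, 32, 91, 101, 94, 78, 58, 44, 46, 68] [-1, 0, 3, 0, 4, 0, 0, 0, 3, 5, 5, 4, 5, 2, 1, 3, 5]
0.045 [16, 15, 16, 25, 79, 171, 174, 154, 100, 91, 81, 48, 48, 47, 52, 45, 81] [2, 3, 0, -2, -17, -34, -34, -30, -14, 7, 4, 2, 2, 2, 4, 0, 4]
-0.045 [172, 171, 174, 174, 174, 147, 58, 38, 41, 45, 44, 45, 47, 41, 40, 43, 35] [-33, -32, -31, -33, -33, -31, -3, 2, 0, 2, 3, 7, 2, 3, 3, 0, -1]
-0.07 [173, 171, 170, 170, 169, 169, 148, 65, 38, 51, 69, 71, 78, 90, 98, 92, 99] [-32, -34, -33, -34, -34, -34, -30, -8, 5, 3, 3, 5, 4, 6, 4, 5, 6]
-0.09 [169, 170, 172, 174, 173, 173, 171, 163, 82, 89, 97, 96, 98, 95, 106, 119, 111] [-33, -34, -33, -34, -34, -31, -35, -33, -11, 4, 5, 8, 9, 7, 0, 0, 4]
```

Both cameras put the hood at about 1.01 rad, using the open pose as the reference. I'll lower it by another 0.05.

>>> send_rows --motion "1 0.2 0 0.2 0; 1 0.45 0 0.45 0; 1 0.68 0 0.7 0; 1 0.68 0 0.7 0; 1 0.68 0 0.7 0"

```text
clock: 21.05
eef_pos: [0.5933, 0.0168, 0.2065]
tool_rot: [-0.053, 0.999, 0.014, -0.002]
ft_force: [-3.7, -1.7, 6.1]
grip_width: 0.0206
grasp_force: 64.1
```

```bash
python3 - <<'E'
from h import *
th()
t=vision.camera("top")[:,:,::-1].astype(float); s=vision.camera("scene")[:,:,::-1].astype(np.float32)
print([200+np.argmax((t[200:,u,0]-t[200:,u,2])<1.5)-.5 for u in (266,270,275)],"want ~206.3 205.8 205.2")
H=np.array([.742,.0289]);ux=np.array([.9947,.1028]);yh=np.array([-.1028,.9947]);A=np.arange(.84,1.08,.02)
for sd in (.09,.075,-.09,-.1):
  q=np.array([proj("scene",np.append(H-ux*(.152*np.cos(a)+.077*np.sin(a))+yh*sd,.1+.152*np.sin(a)-.077*np.cos(a))) for a in A],np.float32)
  print(sd,cv2.remap(s,q[:,:1].copy(),q[:,1:].copy(),cv2.INTER_LINEAR)[:,0].mean(1).astype(int).tolist())
E
```

```text
X,Z 0.1491 0.1265 r 0.1956 theta 0.91 F rad 6.9 tan(open) 2.2 F [-3.7 -1.7  6.1] w 0.0206 t 21.05
[np.float64(206.5), np.float64(205.5), np.float64(205.5)] want ~206.3 205.8 205.2
0.09 [34, 12, 14, 6, 14, 41, 90, 105, 102, 101, 100, 106, 102]
0.075 [22, 10, 12, 11, 12, 42, 91, 106, 103, 101, 103, 102, 103]
-0.09 [172, 173, 174, 172, 156, 103, 81, 91, 95, 95, 95, 97, 95]
-0.1 [174, 173, 172, 174, 168, 141, 105, 121, 132, 144, 141, 143, 172]
```

Both cameras now agree on about 0.96 rad, and the grip is firm. I'll hand the job in.

```bash
python3 -c "
from h import *
print(workorder.job_done())"
```

```text
the job is handed in; nothing more can be done
None
```

The job is handed in after about 21 s: the tray is home against the back panel with both opals in it, and the arm is holding the hood at about 0.96 rad, 8° below balance. On the way, the closed fingers once came down on the tray or a stone with 82 N at the wrist (limit 120 N), but no stone came out and the tray did not visibly move.

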